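# Scan the sample rack in and index it under the reader

## Task

Pick up the scanner, aim it squarely at the barcode label on the carriage's sloping plate from about 8 cm away and keep it steady for a second, then stand it back upright on its round pad. Then take the carriage by its fin and slide it along the rail towards the reader head until its spring ball clicks into the head's notch; do not run past, and finish still holding the fin there with the ball seated. Leave the other things on the bench where they are.

Things in the scene. Friction and masses are not known exactly. Their poses are not given: they have to be found in the camera images.
- scanner: loose grey hand scanner, about 160 g, standing nose-down on the pad at the start. Origin: centre of the window in its underside (the nose face); z points up its axis, away from the window, so it looks along -z. Nose 46 x 46 mm and 30 mm high, above it a square handle 34 x 34 mm (sides along its x and y), 80 mm high; 110 mm overall.
- scanner_grip (a point): the place to grip the scanner's handle: on its axis, 70 mm above the window face, 40 mm below its top. Axes as the scanner's.
- scan_spot (a point): the scanner's focus: the point on its axis 80 mm in front of the window (0, 0, -0.080 in the scanner's frame). Before it is picked up this lies below the table. The label should lie at this point, with the scanner's axis square to it.
- pad: fixed black round charging pad on the table, 104 mm across and 8 mm thick; origin at the centre of its underside. It may be to the left or right of the rail.
- label (a point): white paper barcode label, 54 x 46 mm, on a plate 62 x 66 mm held by a bracket in front of the carriage (on the robot's side), 38 mm above the table. Origin: centre of its face; z is its outward normal, which leans 30 degrees from vertical towards -y of the carriage (the robot's right, away from the reader head); x is level, square to the rail, pointing away from the robot. It travels with the carriage.
- carriage: aluminium carriage on the rail, with a black fin to hold, a green rack of four microtubes and the label plate. It slides only along its y axis, with 1.5 N friction. Its x points away from the robot, z up; origin on the rail's middle line at table height. Deck 100 x 80 mm, its top 45 mm above the table; the rack behind the fin reaches 81 mm. A 12 mm spring ball sticks out of the middle of its back edge (level with the fin's centre along y).
- handle (a point): centre of the grip of the carriage's fin, 88 mm above the table. The fin is 14 mm thick along the rail (y), 30 mm wide (x) and stands from the deck at 45 mm up to 106 mm. Axes as the carriage's: y points along the rail towards the reader head.
- head: white reader head, 85 x 74 x 100 mm, with a lens facing the rail and a black line across its top at y = 0, clamped behind the rail; its top is 108 mm above the table. Origin under its middle, axes parallel to the carriage's. Its y = 0 is the notch: the carriage is indexed when the handle has y = 0 in the head's frame. The rail goes on past the head.
- notch (a point): the notch, at y = 0 on the head's front, 36 mm above the table: the gap between two steel ribs 7.5 mm to either side. Sliding towards +y, resistance starts 15 mm before the notch, rises to 5 to 8 N by 12 mm, eases at 7.5 mm, then the ball snaps in. Seated, it takes about 6 N to push out either way; if let go within 4 mm of the notch the ball centres the carriage.
- tube_rack: bystander: green rack of red-capped tubes, 120 x 75 mm, 106 mm tall, on the other side of the rail from the pad; origin under its centre
- pipette: bystander: white pipette lying on the table, 230 mm long, 28 mm high; origin near its middle on the table
- marker: bystander: black marker lying on the table, 130 mm long, 13 mm high; origin under its middle
- microtube0: bystander: loose microtube lying on the table, 40 mm long, 13 mm high
- microtube1: bystander: a second such microtube
Not all that is in view belongs to the job. There is more than one size of the pad; the job needs the middle-sized.

How it is judged:
On the way, in this order (a step that is already met when the one before it is completed fails the run):
1. the held scanner looks squarely at the label from about 8 cm (its focus within 30 mm of the label's centre, its axis within 0.3 rad of the label's normal), held steady (distance between scan_spot and label below 0.03 m and angle between the z axis of scanner and the z axis of label, either way round below 0.3 rad and linear speed of scanner below 0.03 m/s and angular speed of scanner below 0.3 rad/s and contact force between the fingers and scanner above 0.5 N), for 0.8 s.
2. the scanner stands upright on its pad again, let go (horizontal distance between scanner_grip and pad below 0.03 m and angle between scanner_grip's own z axis and vertical below 0.1 rad and height (world z) of scanner_grip between 0.07 and 0.086 m and contact force between the fingers and scanner below 0.1 N), for 0.2 s.
3. the carriage is held in the notch (y of handle in the frame of head between -0.0025 and 0.0025 m and contact force between the fingers and carriage above 1 N), for 0.3 s.
At the end, for the whole second after the job is handed in: the carriage rests in the notch within 2.5 mm with the fingers still holding it (over 1 N), and the scanner stands upright (within 0.1 rad) on its pad within 30 mm of the pad's centre, released (all of step 2 and all of step 3 and linear speed of carriage below 0.01 m/s); the arm keeps its last pose, push and grip.
It fails at once if the carriage runs more than 15 mm past the notch (y of handle in the frame of head above 0.015 m).
It fails at once if the scanner is tipped over or dropped (angle between scanner_grip's own z axis and vertical above 1.3 rad).
It fails at once if another thing on the bench is moved more than 30 mm (distance of any of tube_rack, pipette, marker, microtube0, microtube1 from where it was at the start of the episode above 0.03 m).
It also fails if it takes over 72 s, if anything falls off the work surface, if the arm or the gripper's body presses on something with over 40 N, if the wrist force passes 120 N, or if a joint passes its speed limit or range.

## Robot

A 6-joint arm with a two-finger parallel gripper is mounted at the origin on the work surface. World frame = base frame: x ahead of the robot, y to its left, z up, the work surface at z = 0. Lengths are in m, angles in rad, forces in N, time in s.
With the tool pointing down it reaches from about 0.225 to 0.875 m from the base axis. Payload 3.4 kg.
Tool frame: the origin (TCP) lies between the finger pads; the fingertips stand 14 mm ahead of it and the grasp point (between the pads) lies 5 mm behind it; z points along the fingers, y is the direction in which the jaws open and shut (so a half turn about z gives the same grasp; the last joint's range is limited). The gripper opens to 85 mm and grips with 20 to 120 N. Pads are 22 mm wide; open, the fingers measure 114 mm over their backs; the gripper's body (76 mm by 85 mm) begins 54 mm behind the grasp point. The pads swing forward as they close: fully open they stand 13 mm farther back than shut.
Start: joints at [1.181, 0.276, 1.505, -0, 1.361, -0.121], TCP at [0.153, 0.554, 0.245] pointing down, gripper open.
Joint ranges: [-2.89, 2.89], [-0.75, 2.08], [0.22, 2.7], [-1.18, 4.32], [0.11, 2.71], [-2.7, 2.7]. Speed limits (rad/s): [2.57, 2.57, 3.14, 3.14, 3.14, 3.14].

## Interface

Orientations are given as a unit quaternion [w, x, y, z].
In Python, from rig import manip, get_image, job gives the robot as it stands. The module is installed in compiled form; this text tells all that it offers.
- The arm moves only by the tool step_arm, never from a script. Its argument "moves" is one flat list of numbers, 5 for each row, row after row: the shift along the tool's x, y, z as a fraction of full scale, then the turn about the tool's z as a fraction of full scale, then the gripper's target within -1 to 1 (shut at 1, half-way at 0, fully open at -1). In form: [dx, dy, dz, twist, hand, dx, dy, dz, twist, hand, ...]. A call has 1 to 5 rows; each row is the pose to reach, as a shift and turn from the pose commanded when the call began, along the tool's axes at that moment, turning the shorter way round; what a row does not reach only later rows make up. Full scale, the value 1, is 500 mm for a shift and pi rad for a turn. A row lasts 1/10 s, in which the tool goes at most 50 mm and 8.59 degrees, less where a joint would pass 70% of its speed; a pose out of reach is approached as far as the arm can. A call with a number of a shift or a turn outside -1 to 1 is refused whole. A call with a gripper value outside its range is refused whole. The fingers move at their own pace and stop on an object; "force" is the grip in N (left out, the last holds). Time passes only in rows, so rows that repeat a pose let the fingers close. It gives the time, the measured TCP pose, the force and the opening at its end, in the units of the state.
- manip.get_state(): the state, without advancing time (a new reading comes with each control period).
- get_image(name): name is "scene" or "top" or "wrist"; returns a dict with "frame" (400x640x3 uint8, blue, green, red), "fx", "fy", "cx", "cy" (pixels), "k1" (the pictures are not rectified: a ray, as slopes to the right and down, at radius r is drawn at 1 + k1 r^2 times it, then the intrinsics apply), "rvec" (rotation vector, rad) and "tvec" (3), from world to camera coordinates, as OpenCV has them; the wrist camera has in their place "T_tool_cam" (4x4, takes a point from camera to tool coordinates, whose origin is the TCP and whose axes are the flange's). Camera axes: x right, y down, z forward; pixel columns grow to the right and rows downward; lengths in m; the calibration is good to about 2 mm. A picture is of the moment at which its call begins: read the wrist's pose just before it. There is no depth.
- job.sign_off(): hands the job in, once; it reports no verdict.
The state is a dict: "clock": time; "qpos": joint angles; "qd": joint speeds; "effort": joint torques, N m; "position": TCP position; "ee_rot": TCP orientation; "contact_force": force on the tool from outside, world axes, zero at the start; "moment": the same for the moment, N m; "width": finger opening in m.
Only numpy, scipy, OpenCV 4.12 (cv2) and the standard library are available. Lean on these libraries where they do the work, as an engineer would, in place of code of your own. Each camera call takes 0.05 s, during which the arm holds its last target. There are 200 camera calls.

## Working session

There is one attempt and no reset: what is moved stays moved. The work goes in short steps, Python scripts to look and compute and a tool call to move; the robot and the scene stay as the last step left them, time stands still between calls to the robot, and variables do not carry over. Pictures are saved under pics/ and viewed, about 8 in all and at most 12, crops included, and the job is handed in when it is done.

Besides the shell and the picture viewer there is one more tool, called after "Request:" as name(argument=value, ...) on one line, values as JSON. step_arm: Moves the arm, as the interface text tells. Its arguments: {"type":"object","properties":{"moves":{"type":"array","items":{"type":"number","minimum":-1,"maximum":1}},"force":{"type":"number"}},"required":["moves"]}

```bash
mkdir -p pics; cat > h.py <<'E'
import numpy as np, cv2
from rig import manip, get_image, job
from scipy.spatial.transform import Rotation as R
def cam(d):
    if 'rvec' in d:
        Rm=cv2.Rodrigues(np.array(d['rvec'],float))[0]; t=np.array(d['tvec'],float).ravel()
        return Rm.T, -Rm.T@t
def camw(d,s):
    q=s['ee_rot']; Rt=R.from_quat([q[1],q[2],q[3],q[0]]).as_matrix(); T=np.array(d['T_tool_cam'])
    return Rt@T[:3,:3], Rt@T[:3,3]+np.array(s['position'])
def ray(d,P,uv):
    K=np.array([[d['fx'],0,d['cx']],[0,d['fy'],d['cy']],[0,0,1.]])
    n=cv2.undistortPoints(np.array([[uv]],float),K,np.array([d['k1'],0,0,0.]))[0,0]
    return P[1], P[0]@np.array([n[0],n[1],1.])
def onz(d,P,uv,z):
    o,r=ray(d,P,uv); return o+r*(z-o[2])/r[2]
def proj(d,P,X):
    c=P[0].T@(np.array(X)-P[1]); a=c[:2]/c[2]; a=a*(1+d['k1']*(a@a)); return a*[d['fx'],d['fy']]+[d['cx'],d['cy']]
E
python3 - <<'E'
from h import *
print(manip.get_state())
for n in ['scene','top','wrist']:
    d=get_image(n); cv2.imwrite(f'pics/{n}0.png',d['frame']); 
    import pickle; pickle.dump(d,open(f'{n}0.pkl','wb'))
    print(n,{k:v for k,v in d.items() if k!='frame'}, cam(d))
E
```

```text
{'clock': 0.0, 'qpos': array([ 1.18096526e+00,  2.76606083e-01,  1.50614331e+00,  8.58371584e-06,
        1.36072790e+00, -1.21018076e-01]), 'qd': array([-0.00075536, -0.00051277, -0.00111244,  0.00060836, -0.00019263,
       -0.00094073]), 'effort': array([ 1.50074825e-04, -4.16786671e+01, -2.45802355e+01, -4.46292579e-04,
        1.13081338e-02, -6.99628771e-06]), 'position': array([0.15252733, 0.55386534, 0.24442933]), 'ee_rot': array([-2.42143546e-04,  1.34003013e-01,  9.90980476e-01, -9.10687253e-04]), 'contact_force': array([-0.18851186, -0.09076259,  0.27610446]), 'moment': array([ 0.00939549, -0.03106756,  0.01135798]), 'width': 0.0854518557444742}
scene {'fx': 450.020019631133, 'fy': 450.020019631133, 'cx': 313.61803365189434, 'cy': 196.0558802869999, 'k1': 0.01646128829834322, 'rvec': array([ 1.29597225,  2.3472687 , -0.83571014]), 'tvec': array([ 0.31264908, -0.30713828,  1.38240097])} (array([[-0.53086923,  0.65283808, -0.54035202],
       [ 0.84743104,  0.41361292, -0.33284377],
       [ 0.00620349, -0.63460759, -0.77280963]]), array([1.1134705 , 0.32221137, 0.87148098])
[... 241 characters left out ...]
85616])} (array([[ 0.02892837, -0.98330065,  0.17967467],
       [-0.99949584, -0.03080772, -0.00767754],
       [ 0.0130847 , -0.17936199, -0.98369613]]), array([ 0.33254865, -0.03498847,  1.12013795]))
wrist {'fx': 338.8556371358478, 'fy': 338.8556371358478, 'cx': 326.4656426524424, 'cy': 197.74806088982962, 'k1': 0.012070537647792342, 'T_tool_cam': array([[-1.37689437e-03, -9.57291653e-01, -2.89120727e-01,
         7.34412194e-02],
       [ 9.99998954e-01, -1.19023887e-03, -8.21411877e-04,
         1.73160141e-04],
       [ 4.42208007e-04, -2.89121556e-01,  9.57292291e-01,
        -1.28192111e-01],
       [ 0.00000000e+00,  0.00000000e+00,  0.00000000e+00,
         1.00000000e+00]])} None
```

View pics/top0.png

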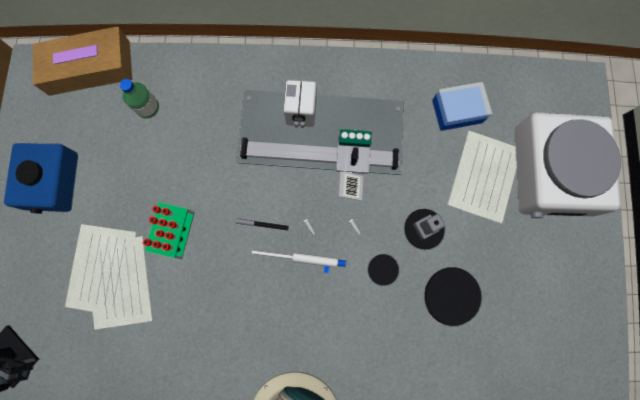

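View pics/scene0.png

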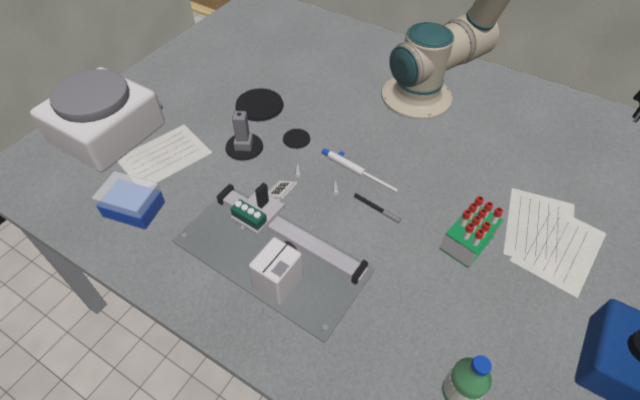

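Top view: robot base at the bottom, with +y to the left. The scanner stands on its pad at (425,229), the carriage is at (353,157) and the head at (300,103). The small pad (383,269) and the large pad (453,296) are decoys. I'll zoom in to measure.

```bash
python3 - <<'E'
from h import *
import pickle
d=pickle.load(open('top0.pkl','rb')); f=d['frame']
a=cv2.resize(f[70:210,225:415],None,fx=4,fy=4,interpolation=cv2.INTER_CUBIC)
b=cv2.resize(f[200:255,395:460],None,fx=6,fy=6,interpolation=cv2.INTER_CUBIC)
cv2.imwrite('pics/a.png',a)
d2=pickle.load(open('scene0.pkl','rb')); c=cv2.resize(d2['frame'][95:305,170:375],None,fx=2.8,fy=2.8,interpolation=cv2.INTER_CUBIC)
cv2.imwrite('pics/c.png',c)
P=cam(d)
g=cv2.cvtColor(f,cv2.COLOR_BGR2GRAY)
m=(g<35).astype(np.uint8)
n,l,s,cc=cv2.connectedComponentsWithStats(m)
for i in range(1,n):
    if s[i,4]>60:print(s[i],cc[i],onz(d,P,cc[i],0.008).round(4))
E
```

```text
[ 624  110   16  192 1233] [633.91727494 178.67883212] [ 0.6057 -0.8892  0.008 ]
[442 120  42   9 101] [461.18811881 124.17821782] [ 0.7346 -0.4074  0.008 ]
[241 139   7  20  64] [244.125    149.296875] [0.6469 0.154  0.008 ]
[  17  147   60   66 1009] [ 62.29930624 183.61942517] [0.5435 0.6252 0.008 ]
[352 149   5  16  67] [354.02985075 156.55223881] [ 0.6366 -0.1267  0.008 ]
[392 150   6  19  65] [394.86153846 159.21538462] [ 0.6332 -0.2313  0.008 ]
[ 16 160  27  26 517] [ 28.94970986 172.64990329] [0.5702 0.7246 0.008 ]
[405 210  39  39 653] [420.83460949 230.9295559 ] [ 0.4516 -0.2963  0.008 ]
[255 222  32   7  95] [270.18947368 225.25263158] [0.4547 0.0778 0.008 ]
[369 255  29  29 665] [382.92932331 269.30075188] [ 0.3548 -0.2021  0.008 ]
[ 425  268   56   57 2468] [452.26377634 296.10372771] [ 0.2933 -0.3738  0.008 ]
[   0  326   38   65 1367] [ 13.79370885 357.07315289] [0.099  0.7099 0.008 ]
[294 388  29  12 126] [308.46825397 393.64285714] [ 0.057  -0.0296  0.008 ]
```

View pics/a.png

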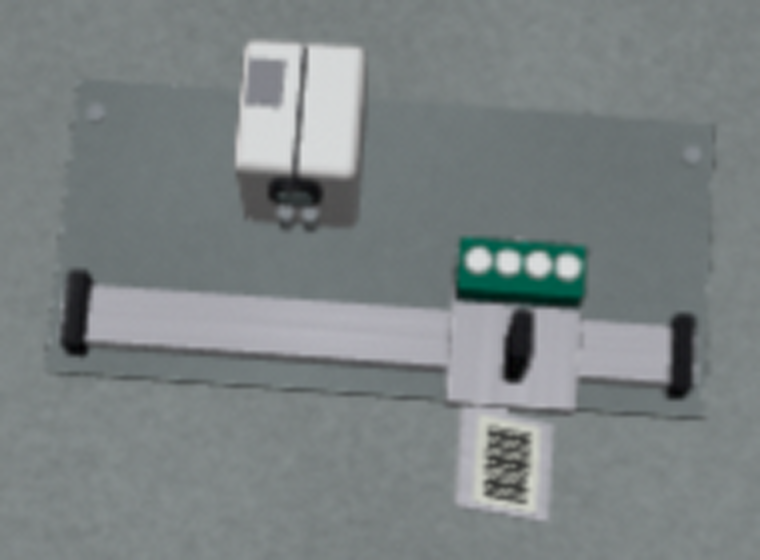

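View pics/c.png

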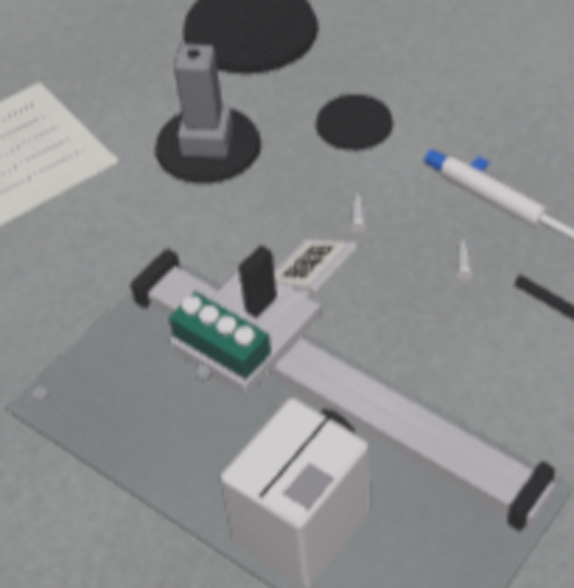

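Crop (a) shows the fin top at about (517,320) and the head line from (304,48) to (296,175). The rail caps are at (76,312) and (681,355), and the label centre at (509,466). Crop (c) shows the scanner on the middle-sized pad. Next I compute positions and check the scanner crop.

```bash
python3 - <<'E'
from h import *
import pickle
d=pickle.load(open('top0.pkl','rb')); f=d['frame'];P=cam(d)
d2=pickle.load(open('scene0.pkl','rb'));P2=cam(d2)
A=lambda u,v:(225+u/4-.375,70+v/4-.375)
C=lambda u,v:(170+u/2.8-.32,95+v/2.8-.32)
print('caps',onz(d,P,A(76,312),.03),onz(d,P,A(681,355),.03))
print('headline top',onz(d,P,A(304,48),.108),onz(d,P,A(296,175),.108))
print('headline scene',onz(d2,P2,C(333,418),.108),onz(d2,P2,C(262,494),.108))
print('headtop corners',[onz(d,P,A(*q),.108).round(4) for q in [(246,41),(362,46),(357,180),(236,170)]])
print('fin top',[onz(d,P,A(*q),.106).round(4) for q in [(522,311),(517,340),(514,380)]])
print('fin scene top',onz(d2,P2,C(257,259),.106))
print('label',onz(d,P,A(509,466),.038),'scene',onz(d2,P2,C(309,262),.038))
print('pad',onz(d,P,(424.5,229.5),.008), 'scene', onz(d2,P2,C(208,144),.008))
print('scan top scene',onz(d2,P2,C(195,52),.118))
b=cv2.resize(f[200:260,395:465],None,fx=8,fy=8,interpolation=cv2.INTER_CUBIC)
w=pickle.load(open('scene0.pkl','rb'))['frame'][95:175,215:290]
w=cv2.resize(w,None,fx=6,fy=6,interpolation=cv2.INTER_CUBIC)
o=np.zeros((480,560+450,3),np.uint8);o[:,:560]=b;o[:,560:]=w
cv2.imwrite('pics/b.png',cv2.resize(o,None,fx=.79,fy=.79))
E
```

```text
caps [0.64498782 0.15179984 0.03      ] [ 0.62944785 -0.22741907  0.03      ]
headline top [0.79134334 0.01224888 0.108     ] [0.71046545 0.01384136 0.108     ]
headline scene [0.71263982 0.01715994 0.108     ] [0.79031076 0.0107559  0.108     ]
headtop corners [array([0.7948, 0.0473, 0.108 ]), array([ 0.7938, -0.0225,  0.108 ]), array([ 0.7085, -0.0222,  0.108 ]), array([0.7125, 0.0494, 0.108 ])]
fin top [array([ 0.632 , -0.1209,  0.106 ]), array([ 0.6144, -0.1182,  0.106 ]), array([ 0.5905, -0.1168,  0.106 ])]
fin scene top [ 0.61886731 -0.1195514   0.106     ]
label [ 0.55351756 -0.12005208  0.038     ] scene [ 0.55356962 -0.11870703  0.038     ]
pad [ 0.45537402 -0.30555117  0.008     ] scene [ 0.46203282 -0.30363886  0.008     ]
scan top scene [ 0.45673533 -0.30682079  0.118     ]
```

View pics/b.png

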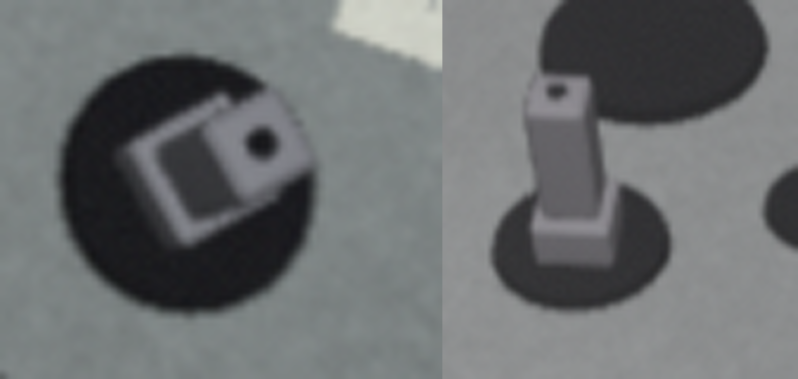

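Next, a helper to turn world targets into move fractions. First measure the scanner top (dot px ≈ (436.0,222.3)).

```bash
cat >> h.py <<'E'
def go(*wps,s=None):
    """each wp (x,y,z,jawyaw_deg): prints fractions, each relative to the previous wp"""
    s=s or manip.get_state(); q=s['ee_rot']; M=R.from_quat([q[1],q[2],q[3],q[0]]).as_matrix(); p=np.array(s['position'])
    yaw=np.degrees(np.arctan2(M[1,1],M[0,1])); print('at',p.round(4),'jaw',round(yaw,2),'tilt',np.degrees(np.arccos(-M[2,2])).round(2),'w',round(s['width'],4),'F',np.round(s['contact_force'],1),'t',round(s['clock'],2))
    for w in wps:
        yw=w[3]; 
        dy=(yw-yaw+90)%180-90; c,sn=np.cos(np.radians(yaw)),np.sin(np.radians(yaw))
        Y=np.array([c,sn,0]);Z=np.array([0,0,-1.]);X=np.cross(Y,Z)
        D=np.array(w[:3])-p; print((D@np.c_[X,Y,Z]/.5).round(4), round(-dy/180,4)); p=np.array(w[:3]); yaw+=dy
E
python3 - <<'E'
from h import *
import pickle
d=pickle.load(open('top0.pkl','rb'));P=cam(d)
print(onz(d,P,(436.0,222.35),.118))
p=np.array([.1525,.5539]);q=np.array([.457,-.306])
go((*(p+(q-p)*.27),.245,64.6),(*(p+(q-p)*.54),.245,54),(*(p+(q-p)*.8),.245,44),(*q,.245,34))
E
```

```text
[ 0.46008847 -0.30523891  0.118     ]
at [0.1526 0.554  0.2446] jaw 74.6 tilt 0.08 w 0.0853 F [-0.9  0.  -0.1] t 0.15
[-0.2818 -0.4042 -0.0007] 0.0555
[-0.3477 -0.3489  0.    ] 0.0589
[-0.3909 -0.2687  0.    ] 0.0556
[-0.332  -0.1513  0.    ] 0.0556
```

Request:
step_arm(moves=[-0.28, -0.4, 0, 0.055, -1, -0.28, -0.4, 0, 0.055, -1, -0.28, -0.4, 0, 0.055, -1, -0.28, -0.4, 0, 0.055, -1, -0.28, -0.4, 0, 0.055, -1], force=20)

```text
clock: 0.65
position: [0.2345, 0.3221, 0.2451]
ee_rot: [0.0, 0.219, 0.976, -0.0]
contact_force: [0.6, -0.7, -0.4]
width: 0.0857
```

Request:
step_arm(moves=[-0.345, -0.35, 0, 0.059, -1, -0.345, -0.35, 0, 0.059, -1, -0.345, -0.35, 0, 0.059, -1, -0.345, -0.35, 0, 0.059, -1, -0.345, -0.35, 0, 0.059, -1])

```text
clock: 1.15
position: [0.3158, 0.0904, 0.2455]
ee_rot: [0.001, 0.308, 0.951, 0.0]
contact_force: [1.5, 1.0, 0.2]
width: 0.0855
```

Request:
step_arm(moves=[-0.39, -0.27, 0, 0.055, -1, -0.39, -0.27, 0, 0.055, -1, -0.39, -0.27, 0, 0.055, -1, -0.39, -0.27, 0, 0.055, -1, -0.39, -0.27, 0, 0.055, -1])

```text
clock: 1.65
position: [0.395, -0.1344, 0.2452]
ee_rot: [0.0, 0.39, 0.921, -0.0]
contact_force: [1.0, 0.2, -0.1]
width: 0.0852
```

```bash
python3 - <<'E'
from h import *
go((.4585,-.306,.245,34))
E
```

```text
at [ 0.395  -0.1344  0.2452] jaw 44.05 tilt 0.06 w 0.0852 F [ 1.   0.2 -0.1] t 1.65
[-0.335  -0.1473  0.0005] 0.0558
```

Request:
step_arm(moves=[-0.335, -0.147, 0, 0.056, -1, -0.335, -0.147, 0, 0.056, -1, -0.335, -0.147, 0, 0.056, -1, -0.335, -0.147, 0, 0.056, -1, -0.335, -0.147, 0, 0.056, -1])

```text
clock: 2.15
position: [0.4598, -0.3072, 0.2441]
ee_rot: [0.0, 0.47, 0.883, -0.001]
contact_force: [0.9, 1.0, -0.4]
width: 0.0856
```

```bash
python3 - <<'E'
from h import *
s=manip.get_state(); d=get_image('wrist'); P=camw(d,s); cv2.imwrite('pics/w1.png',d['frame'])
print(proj(d,P,(.4585,-.306,.118)), proj(d,P,(.457,-.306,.008)))
go((.4585,-.306,.078,34),s=s)
E
```

```text
[325.91733924 191.41779061] [325.04811106 163.11409421]
at [ 0.4598 -0.3072  0.2441] jaw 33.91 tilt 0.09 w 0.0856 F [ 0.9  1.  -0.4] t 2.15
[ 0.0034 -0.0008  0.3323] -0.0005
```

View pics/w1.png

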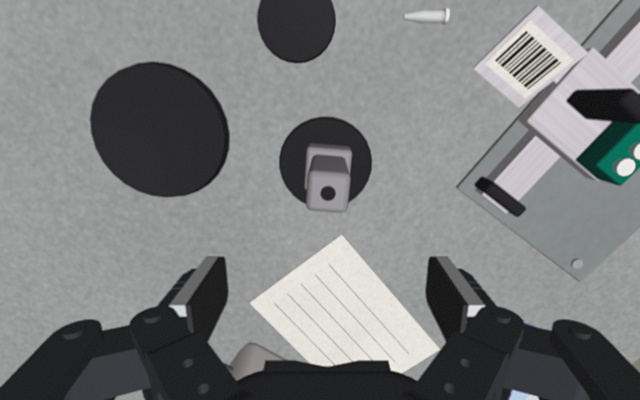

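The wrist view shows the scanner's top dot at (328,193), against a predicted (326,191), and its sides are square to the jaws. I'll descend and grip.

Request:
step_arm(moves=[0.002, 0.002, 0.1, 0, -1, 0.002, 0.002, 0.18, 0, -1, 0.002, 0.002, 0.26, 0, -1, 0.002, 0.002, 0.332, 0, -1, 0.002, 0.002, 0.332, 0, -1])

```text
clock: 2.7
position: [0.455, -0.297, 0.0751]
ee_rot: [-0.006, 0.468, 0.884, 0.001]
contact_force: [-0.4, -0.0, 0.6]
width: 0.0855
```

Request:
step_arm(moves=[0, 0, 0, 0, 1, 0, 0, 0, 0, 1, 0, 0, 0, 0, 1, 0, 0, 0, 0, 1, 0, 0, 0, 0, 1], force=20)

```text
clock: 3.2
position: [0.4596, -0.3021, 0.0812]
ee_rot: [0.002, 0.469, 0.883, -0.0]
contact_force: [-1.7, 0.2, 6.4]
width: 0.0343
```

Request:
step_arm(moves=[0, 0, 0, 0, 1, 0, 0, 0, 0, 1, 0, 0, -0.04, 0, 1, 0, 0, -0.08, 0, 1, 0, 0, -0.08, 0, 1])

```text
clock: 3.7
position: [0.4603, -0.3025, 0.1219]
ee_rot: [0.003, 0.469, 0.883, -0.001]
contact_force: [-0.4, -0.7, -1.3]
width: 0.0349
```

```bash
python3 - <<'E'
from h import *
go((.4585,-.215,.118,-2.3),(.4585,-.215,.074,-2.3))
s=manip.get_state(); d=get_image('wrist'); cv2.imwrite('pics/w2.png',d['frame'])
E
```

```text
at [ 0.4603 -0.3025  0.1219] jaw 34.09 tilt 0.34 w 0.0349 F [-0.4 -0.7 -1.3] t 3.7
[0.1469 0.0952 0.0077] 0.2022
[0.    0.    0.088] -0.0
```

Request:
step_arm(moves=[0.04, 0.025, 0, 0.048, 1, 0.08, 0.05, 0, 0.095, 1, 0.12, 0.08, 0, 0.143, 1, 0.147, 0.095, 0, 0.19, 1, 0.147, 0.095, 0, 0.202, 1])

```text
clock: 4.25
position: [0.4552, -0.2107, 0.1178]
ee_rot: [-0.002, 0.721, 0.692, -0.0]
contact_force: [-0.4, -0.3, -2.1]
width: 0.0346
```

```bash
python3 - <<'E'
from h import *
go((.4575,-.215,.077,-2.3))
E
```

```text
at [ 0.4552 -0.2107  0.1178] jaw -2.36 tilt 0.27 w 0.0346 F [-0.4 -0.3 -2.1] t 4.25
[-0.0083  0.005   0.0816] -0.0003
```

Request:
step_arm(moves=[-0.008, 0.005, 0.04, 0, 1, -0.008, 0.005, 0.079, 0, 1, -0.008, 0.005, 0.079, 0, 1])

```text
clock: 4.55
position: [0.4566, -0.2161, 0.0766]
ee_rot: [-0.004, 0.721, 0.693, -0.001]
contact_force: [-0.3, 0.4, -1.3]
width: 0.0348
```

Request:
step_arm(moves=[-0.015, 0, 0, 0, 1, -0.03, 0, 0, 0, 1, -0.045, 0, 0, 0, 1, -0.05, 0, 0, 0, 1, -0.05, 0, 0, 0, 1])

```text
clock: 5.05
position: [0.4585, -0.2434, 0.0804]
ee_rot: [0.001, 0.721, 0.693, 0.0]
contact_force: [-0.3, 3.8, 0.7]
width: 0.034
```

```bash
python3 - <<'E'
from h import *
go((.4575,-.264,.078,-2.3))
d=get_image('scene'); cv2.imwrite('pics/s2.png',cv2.resize(d['frame'][80:200,190:330],None,fx=4,fy=4))
E
```

```text
at [ 0.4585 -0.2434  0.0804] jaw -2.32 tilt 0.07 w 0.034 F [-0.3  3.8  0.7] t 5.05
[-0.0413 -0.0004  0.0048] -0.0001
```

View pics/s2.png

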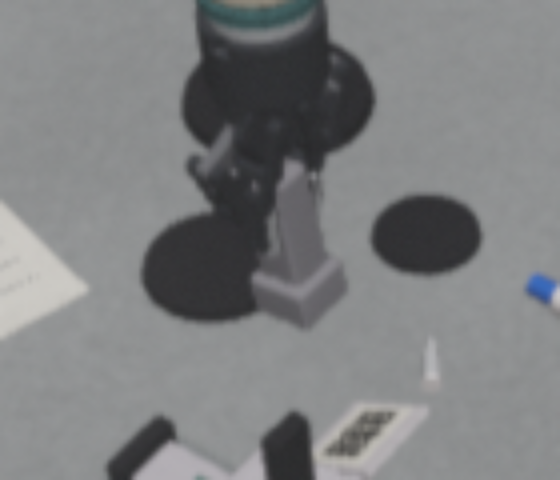

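The nose is blocked by the pad rim (3.8 N) and the scanner is starting to lean in the grip. I'll continue pushing.

Request:
step_arm(moves=[-0.015, 0, 0, 0, 1, -0.03, 0, 0, 0, 1, -0.043, 0, 0, 0, 1, -0.048, 0, 0, 0, 1, -0.048, 0, 0, 0, 1])

```text
clock: 5.6
position: [0.4573, -0.2676, 0.0795]
ee_rot: [0.0, 0.721, 0.693, -0.0]
contact_force: [0.4, 1.3, -0.3]
width: 0.0339
```

Request:
step_arm(moves=[0.02, 0, -0.06, 0, 1, 0.05, 0, -0.14, 0, 1, 0.05, 0, -0.2, 0, 1, 0.05, 0, -0.2, 0, 1])

```text
clock: 6.0
position: [0.4608, -0.2443, 0.1841]
ee_rot: [0.006, 0.721, 0.693, 0.0]
contact_force: [0.7, -0.8, -2.0]
width: 0.0339
```

```bash
python3 - <<'E'
from h import *
go((.55,-.19,.18,-2.3))
o=[]
for n in ['scene','top']:
    s=manip.get_state(); d=get_image(n); P=cam(d)
    p=np.array(s['position']); u=proj(d,P,p-[0,0,.03]).astype(int); print(n,u)
    k=200/ (2*40); c=d['frame'][max(0,u[1]-50):u[1]+50,u[0]-60:u[0]+60]; c=cv2.copyMakeBorder(c,0,100-c.shape[0],0,0,0)
    o.append(cv2.resize(c,(480*3//4*1,300)))
    cv2.imwrite(f'pics/full_{n}.png',d['frame'])
cv2.imwrite('pics/s3.png',np.hstack(o))
E
```

```text
at [ 0.4608 -0.2443  0.1841] jaw -2.2 tilt 0.65 w 0.0339 F [ 0.7 -0.8 -2. ] t 6.0
[0.1154 0.1741 0.0082] 0.0006
scene [256 111]
top [412 219]
```

View pics/s3.png

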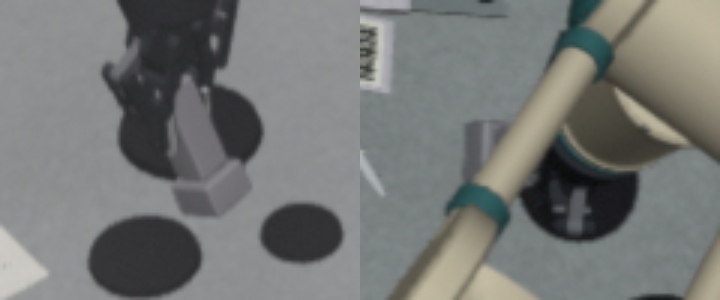

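```bash
cat >> h.py <<'E'
def scan_pose(p,th,yaw=-2.3,g=.078,off=0.0):
    """window centre and axis for lean th deg; pivot at grasp point"""
    y=np.radians(yaw); c,s=np.cos(y),np.sin(y); jx=np.array([c,s,0]); yy=np.array([-s,c,0]); t=np.radians(th)
    z=np.array([0,0,1])*np.cos(t)-yy*np.sin(t); lat=yy*np.cos(t)+np.array([0,0,1])*np.sin(t)
    G=np.array(p)+[0,0,.005]; return G-z*g+lat*off, jx, lat, z
E
python3 - <<'E'
from h import *
s=manip.get_state(); d=get_image('scene'); P=cam(d); p=s['position']
for th in [10,15,20,25,30,35]:
    w,jx,la,z=scan_pose(p,th,off=-.003)
    print(th,[proj(d,P,w+.023*(a*jx+b*la)+c*z).round(1).tolist() for a,b,c in [(1,1,0),(1,-1,0),(-1,1,0),(1,1,.03),(1,-1,.03)]])
E
```

```text
10 [[264.3, 135.0], [250.3, 130.3], [275.7, 124.7], [261.6, 125.1], [247.4, 120.5]]
15 [[266.2, 135.1], [252.6, 131.6], [277.6, 124.7], [262.8, 124.9], [248.9, 121.6]]
20 [[268.0, 134.9], [254.8, 132.8], [279.5, 124.5], [263.8, 124.5], [250.4, 122.6]]
25 [[269.7, 134.5], [257.0, 133.7], [281.2, 124.0], [264.7, 124.0], [252.0, 123.5]]
30 [[271.3, 133.9], [259.2, 134.5], [282.8, 123.4], [265.6, 123.3], [253.5, 124.3]]
35 [[272.8, 133.1], [261.4, 135.1], [284.3, 122.6], [266.3, 122.6], [255.0, 124.9]]
```

```bash
python3 - <<'E'
import cv2
f=cv2.imread('pics/full_scene.png'); cv2.imwrite('pics/n.png',cv2.resize(f[80:140,235:295],None,fx=10,fy=10,interpolation=cv2.INTER_CUBIC))
E
```

```text
(no output)
```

View pics/n.png

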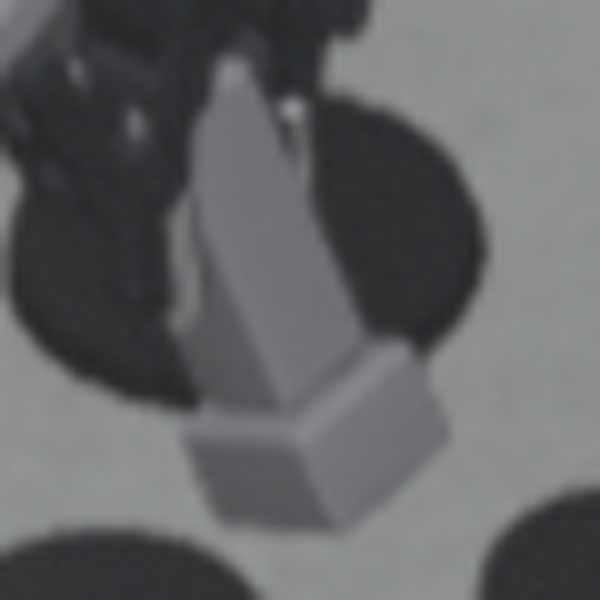

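Tilt in the grip is about 24° (nose corners at (340,532), (222,522), (447,437) in the crop), so the residual against the label is about 6°. I'll move to the scan pose.

```bash
python3 - <<'E'
from h import *
go((.551,-.182,.175,-2.3))
E
```

```text
at [ 0.4576 -0.242   0.1788] jaw -2.25 tilt 0.08 w 0.0338 F [-0.2  0.5 -2.8] t 6.15
[0.1273 0.182  0.0076] 0.0003
```

Request:
step_arm(moves=[0.04, 0.06, 0.002, 0, 1, 0.08, 0.12, 0.005, 0, 1, 0.115, 0.165, 0.008, 0, 1, 0.127, 0.182, 0.008, 0, 1, 0.127, 0.182, 0.008, 0, 1])

```text
clock: 6.65
position: [0.5516, -0.1814, 0.1737]
ee_rot: [-0.001, 0.72, 0.694, -0.001]
contact_force: [0.3, 0.7, -1.5]
width: 0.0337
```

Request:
step_arm(moves=[0, 0, 0, 0, 1, 0, 0, 0, 0, 1, 0, 0, 0, 0, 1, 0, 0, 0, 0, 1, 0, 0, 0, 0, 1])

```text
clock: 7.15
position: [0.5514, -0.1823, 0.176]
ee_rot: [0.0, 0.721, 0.693, 0.0]
contact_force: [-0.4, 0.4, -1.7]
width: 0.0339
```

```bash
python3 - <<'E'
from h import *
go((.551,-.182,.175,-2.3))
s=manip.get_state(); d=get_image('scene'); P=cam(d); p=s['position']; cv2.imwrite('pics/full2.png',d['frame'])
for th in [20,25,30]:
    w,jx,la,z=scan_pose(p,th,off=-.003,g=.075); print(w,w-.08*z)
    print(th,[proj(d,P,w+.023*(a*jx+b*la)+c*z).round(1).tolist() for a,b,c in [(1,1,0),(1,-1,0),(-1,1,0),(1,1,.03),(1,-1,.03)]])
cv2.imwrite('pics/n2.png',cv2.resize(d['frame'][95:185,220:330],None,fx=6,fy=6,interpolation=cv2.INTER_CUBIC))
E
```

```text
at [ 0.5514 -0.1823  0.176 ] jaw -2.3 tilt 0.02 w 0.0339 F [-0.4  0.4 -1.7] t 7.15
[ 0.0006 -0.0008  0.0021] 0.0
[ 0.55228377 -0.15952315  0.10952524] [ 0.55338184 -0.13218359  0.03434983]
20 [[265.3, 168.5], [251.3, 165.3], [277.6, 156.6], [260.7, 158.0], [246.6, 155.0]]
[ 0.55253038 -0.15338309  0.11178731] [ 0.55388721 -0.11960087  0.03928268]
25 [[267.1, 168.2], [253.6, 166.4], [279.3, 156.3], [261.7, 157.5], [248.1, 156.0]]
[ 0.55276814 -0.14746339  0.11457634] [ 0.55437341 -0.10749561  0.04529431]
30 [[268.6, 167.8], [255.8, 167.4], [280.9, 155.8], [262.5, 157.0], [249.7, 156.9]]
```

View pics/n2.png

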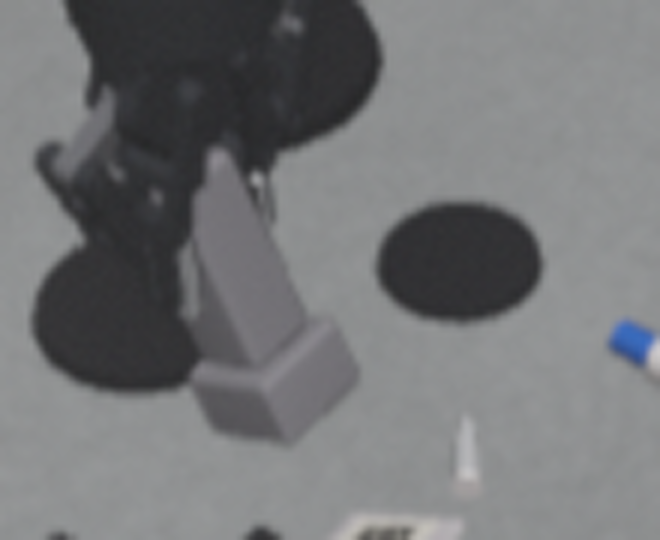

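The scanner looks at the label, with lean about 20–25° and focus within about 1 cm. I'll hold it there for over a second.

Request:
step_arm(moves=[0, 0, 0, 0, 1, 0, 0, 0, 0, 1, 0, 0, 0, 0, 1, 0, 0, 0, 0, 1, 0, 0, 0, 0, 1])

```text
clock: 7.7
position: [0.5517, -0.1819, 0.1757]
ee_rot: [-0.0, 0.721, 0.693, 0.0]
contact_force: [-0.2, 0.2, -1.8]
width: 0.0336
```

Request:
step_arm(moves=[0, 0, 0, 0, 1, 0, 0, 0, 0, 1, 0, 0, 0, 0, 1, 0, 0, 0, 0, 1, 0, 0, 0, 0, 1])

```text
clock: 8.2
position: [0.5517, -0.182, 0.1758]
ee_rot: [-0.0, 0.721, 0.693, 0.0]
contact_force: [0.9, 0.9, -1.8]
width: 0.0339
```

Request:
step_arm(moves=[0, 0, 0, 0, 1, 0, 0, 0, 0, 1, 0, 0, 0, 0, 1, 0, 0, 0, 0, 1, 0, 0, 0, 0, 1])

```text
clock: 8.7
position: [0.5517, -0.182, 0.1758]
ee_rot: [-0.0, 0.721, 0.693, 0.0]
contact_force: [-0.1, -1.0, -2.1]
width: 0.0337
```

```bash
python3 - <<'E'
from h import *
go((.457,-.3375,.175,-2.3),(.457,-.3375,.095,-2.3))
E
```

```text
at [ 0.5517 -0.182   0.1758] jaw -2.26 tilt 0.01 w 0.0337 F [-0.1 -1.  -2.1] t 8.7
[-0.3183 -0.177   0.0015] 0.0002
[0.   0.   0.16] -0.0
```

Request:
step_arm(moves=[-0.07, -0.04, 0, 0, 1, -0.15, -0.083, 0, 0, 1, -0.23, -0.128, 0, 0, 1, -0.3, -0.167, 0, 0, 1, -0.318, -0.177, 0, 0, 1])

```text
clock: 9.2
position: [0.455, -0.3409, 0.1759]
ee_rot: [0.001, 0.722, 0.692, -0.001]
contact_force: [-0.5, -0.7, -1.8]
width: 0.034
```

Request:
step_arm(moves=[0, 0, 0.06, 0, 1, 0, 0, 0.12, 0, 1, 0, 0, 0.155, 0, 1, 0, 0, 0.162, 0, 1, 0, 0, 0.162, 0, 1])

```text
clock: 9.7
position: [0.4572, -0.3369, 0.0945]
ee_rot: [-0.0, 0.721, 0.693, 0.0]
contact_force: [-0.6, -0.3, -1.0]
width: 0.0335
```

Request:
step_arm(moves=[0, 0, 0.006, 0, 1, 0, 0, 0.012, 0, 1, 0, 0, 0.018, 0, 1, 0, 0, 0.022, 0, 1, 0, 0, 0.022, 0, 1])

```text
clock: 10.2
position: [0.4571, -0.3374, 0.0838]
ee_rot: [0.0, 0.721, 0.693, 0.0]
contact_force: [-0.4, 0.5, -1.5]
width: 0.0334
```

Request:
step_arm(moves=[0, 0, 0.003, 0, 1, 0, 0, 0.006, 0, 1, 0, 0, 0.008, 0, 1, 0, 0, 0.008, 0, 1])

```text
clock: 10.6
position: [0.4573, -0.3385, 0.0831]
ee_rot: [0.002, 0.721, 0.693, -0.001]
contact_force: [-2.9, 0.3, 17.2]
width: 0.0337
```

```bash
python3 - <<'E'
from h import *
go((.457,-.3375,.08,-2.3))
E
```

```text
at [ 0.4573 -0.3385  0.0831] jaw -2.23 tilt 0.2 w 0.0337 F [-2.9  0.3 17.2] t 10.6
[ 0.002  -0.0007  0.0061] 0.0004
```

Contact is at 17 N. Next, roll the scanner upright by moving the hand +y with the edge held on the pad.

Request:
step_arm(moves=[0.008, 0, 0, 0, 1, 0.016, 0, 0, 0, 1, 0.024, 0, 0, 0, 1, 0.03, 0, 0, 0, 1, 0.03, 0, 0, 0, 1])

```text
clock: 11.1
position: [0.4579, -0.325, 0.0828]
ee_rot: [0.003, 0.72, 0.694, -0.002]
contact_force: [-4.3, -2.3, 12.6]
width: 0.0333
```

```bash
python3 - <<'E'
from h import *
go((.457,-.305,.08,-2.3))
d=get_image('scene'); P=cam(d); p=manip.get_state()['position']
for th in [0,10,20,25]:
    w,jx,la,z=scan_pose(p,th,off=-.003,g=.077)
    print(th,[proj(d,P,w+.023*(a*jx+b*la)+c*z).round(1).tolist() for a,b,c in [(1,1,0),(1,-1,0),(-1,1,0),(1,1,.03),(1,-1,.03)]])
u=proj(d,P,p).astype(int)-[25,20]; print(u); cv2.imwrite('pics/n3.png',cv2.resize(d['frame'][u[1]:u[1]+70,u[0]:u[0]+70],None,fx=8,fy=8,interpolation=cv2.INTER_CUBIC))
E
```

```text
at [ 0.4579 -0.325   0.0828] jaw -2.16 tilt 0.39 w 0.0333 F [-4.3 -2.3 12.6] t 11.1
[ 0.04   -0.0033  0.0056] 0.0008
0 [[238.7, 149.3], [225.8, 142.6], [249.6, 139.6], [237.3, 141.2], [224.1, 134.4]]
10 [[242.2, 150.1], [229.8, 145.5], [253.1, 140.3], [239.4, 141.3], [226.8, 136.7]]
20 [[245.4, 150.1], [233.8, 147.8], [256.3, 140.2], [241.2, 140.8], [229.5, 138.7]]
25 [[246.8, 149.8], [235.7, 148.7], [257.8, 139.9], [241.9, 140.4], [230.8, 139.5]]
[210 101]
```

View pics/n3.png

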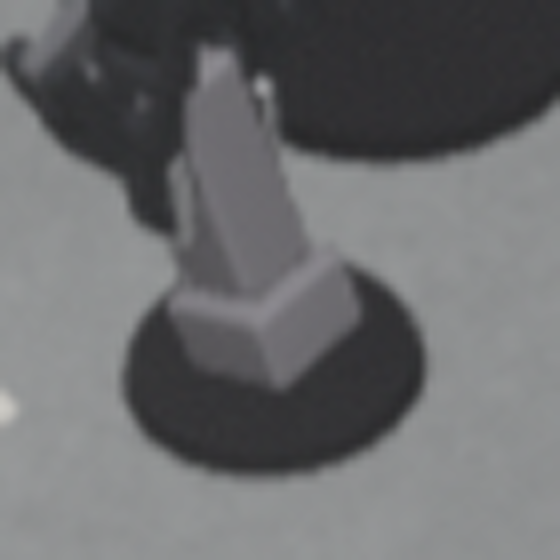

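The lean is down to about 14° (corners (275,390), (188,360), (360,310)), so rolling works. I'll continue and press it flat.

Request:
step_arm(moves=[0.01, 0, 0, 0, 1, 0.02, 0, 0, 0, 1, 0.03, 0, 0.002, 0, 1, 0.038, 0, 0.004, 0, 1, 0.038, 0, 0.006, 0, 1])

```text
clock: 11.65
position: [0.4587, -0.304, 0.079]
ee_rot: [0.001, 0.721, 0.693, -0.0]
contact_force: [-4.3, 2.0, 18.6]
width: 0.0336
```

```bash
python3 - <<'E'
from h import *
go((.457,-.305,.08,-2.3))
d=get_image('scene');P=cam(d);p=manip.get_state()['position']
for th in [0,5,10,20]:
    w,jx,la,z=scan_pose(p,th,off=-.003,g=.077)
    print(th,[proj(d,P,w+.023*(a*jx+b*la)+c*z).round(1).tolist() for a,b,c in [(1,1,0),(1,-1,0),(-1,1,0)]])
g=d['frame'].max(2)
# scanner (light) vs black pad: lowest corners of bright blob on pad
m=((g>70)).astype(np.uint8)
u=proj(d,P,(.457,-.305,.008)).astype(int);print('pad',u)
x0,y0=u[0]-16,u[1]-12
for r in range(y0,y0+24): print(r,''.join('%4d'%v for v in g[r,x0:x0+34]))
print(x0)
E
```

```text
at [ 0.4587 -0.304   0.079 ] jaw -2.22 tilt 0.16 w 0.0336 F [-4.3  2.  18.6] t 11.65
[-0.0022 -0.0034 -0.0021] 0.0004
0 [[244.9, 153.5], [231.8, 146.6], [255.7, 143.7]]
5 [[246.7, 154.0], [233.8, 148.2], [257.5, 144.1]]
10 [[248.4, 154.3], [235.8, 149.6], [259.2, 144.4]]
20 [[251.7, 154.3], [239.9, 151.9], [262.5, 144.3]]
pad [244 144]
132  148 146 144 143 127  82  63  53  51  57  83 113 116  85 102 101  98  97  96  96  95  95  99 117 141 145 146 146 144 145 147 147 145 145
133  148 146 144 145 143 120  88  60  51  55  84 114 116  89 103 102  98  97  97  97  94  95  96  97 119 124 135 143 144 145 148 149 147 146
134  149 148 147 147 146 139 105  78  65  69  98 113 111  93 102 103  98  97  96  96  96  95  94  89  98  89 103 119 134 144 147 148 149 147
135  149 148 148 146 130 124  91  83  80  82 101 108  99  93  99 103  99  97  96  96  96  97  98 112 124 117  97  81 100 127 143 149 148 147
136  147 147 145 129  95  86  72  86  86  87  92  96  92  91  98 105  99  99  97  96  96  99 106 130 141 140 120  75  64  87 119 141 148 148
137  147 142 124  92  65  73 105 117  95  87  87  90  90 
[... 1925 characters left out ...]
  55  56  55  55  54  54  54  55  55  55  55  55  57  62  77  80  94  99  84  64  55  54  52  53  53  50  54  53  52  52  49  50  80
152   52  54  56  55  56  54  54  55  56  54  53  54  53  53  54  57  63  79  84  65  54  53  54  53  53  52  52  55  53  51  49  49  71 118
153   51  53  54  53  54  55  56  54  55  54  54  54  53  54  53  55  54  57  58  57  54  53  54  53  55  54  53  53  51  49  49  63 112 140
154   59  50  52  54  54  55  56  53  55  54  55  55  55  55  54  54  55  54  54  53  54  53  55  54  54  53  52  51  48  53  67  98 138 146
155   87  60  51  52  54  55  53  56  55  54  52  55  53  53  55  56  55  53  54  54  54  54  51  54  52  49  50  48  53  78 109 130 144 146
228
```

It's nearly upright (about 3°). I'll release and retreat.

Request:
step_arm(moves=[0, 0, -0.006, 0, 1, 0, 0, -0.006, 0, -1, 0, 0, -0.006, 0, -1, 0, 0, -0.006, 0, -1, 0, 0, -0.006, 0, -1])

```text
clock: 12.2
position: [0.4583, -0.3032, 0.0794]
ee_rot: [-0.0, 0.721, 0.693, 0.0]
contact_force: [0.1, -0.3, -0.0]
width: 0.0855
```

Request:
step_arm(moves=[0, 0, 0, 0, -1, 0, 0, -0.05, 0, -1, 0, 0, -0.14, 0, -1, 0, 0, -0.24, 0, -1, 0, 0, -0.3, 0, -1])

```text
clock: 12.7
position: [0.4593, -0.3042, 0.2335]
ee_rot: [0.002, 0.721, 0.693, 0.0]
contact_force: [0.0, -0.3, 0.4]
width: 0.0853
```

```bash
python3 - <<'E'
from h import *
s=manip.get_state();d=get_image('scene');P=cam(d); p=s['position']
for c in [(.457,-.305),(.459,-.300)]:
    y=np.radians(-2.3); jx=np.array([np.cos(y),np.sin(y),0]); la=np.array([-jx[1],jx[0],0])
    print(c,[proj(d,P,np.array([*c,.008])+h*np.array([0,0,1])+k*(a*jx+b*la)).round(1).tolist() for h,k,a,b in [(0,.023,1,1),(0,.023,1,-1),(0,.023,-1,1),(.11,.017,1,1),(.11,.017,-1,-1)]])
go((.55,-.2,.245,88),(.617,-.119,.245,88),(.617,-.119,.083,88),s=s)
sc=d['frame'][95:165,205:275]
w=get_image('wrist'); Pw=camw(w,s); print('dot w',proj(w,Pw,(.457,-.305,.118)))
o=np.hstack([cv2.resize(sc,(400,400),interpolation=cv2.INTER_CUBIC),cv2.resize(w['frame'][100:300,180:380],(400,400),interpolation=cv2.INTER_CUBIC)])
cv2.imwrite('pics/rel.png',o)
E
```

```text
(0.457, -0.305) [[245.8, 153.2], [232.7, 146.3], [256.6, 143.4], [240.6, 119.8], [239.0, 107.5]]
(0.459, -0.3) [[246.8, 154.3], [233.7, 147.4], [257.6, 144.5], [241.7, 120.9], [240.1, 108.6]]
at [ 0.4593 -0.3042  0.2335] jaw -2.26 tilt 0.28 w 0.0853 F [ 0.  -0.3  0.4] t 12.7
[ 0.2153  0.173  -0.023 ] 0.4986
[ 0.1283 -0.1666  0.    ] -0.0
[0.    0.    0.324] -0.0
dot w [322.6233619  198.58117729]
```

View pics/rel.png

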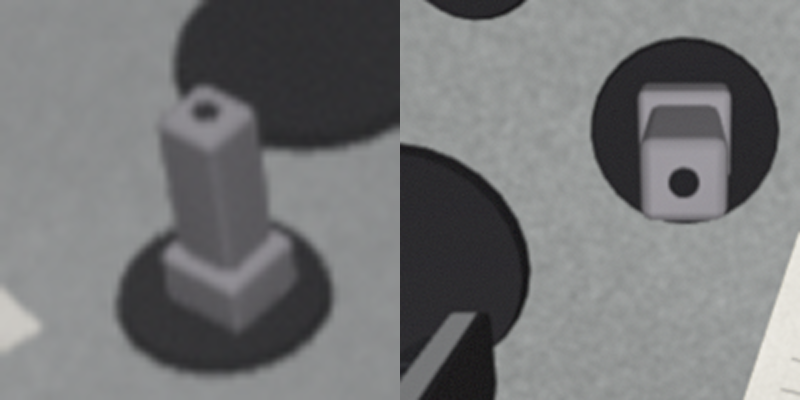

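The scanner stands upright and centred on its pad, with its top dot in line. Next is the fin.

Request:
step_arm(moves=[0.05, 0.04, -0.02, -0.04, -1, 0.1, 0.08, -0.02, -0.09, -1, 0.15, 0.12, -0.02, -0.13, -1, 0.2, 0.16, -0.02, -0.18, -1, 0.215, 0.173, -0.023, -0.22, -1])

```text
clock: 13.3
position: [0.5501, -0.1966, 0.2397]
ee_rot: [-0.001, 0.44, 0.898, 0.001]
contact_force: [-0.2, -0.6, -0.2]
width: 0.0853
```

```bash
python3 - <<'E'
from h import *
go((.616,-.119,.235,87.7))
E
```

```text
at [ 0.5501 -0.1966  0.2397] jaw 37.81 tilt 0.17 w 0.0853 F [-0.2 -0.6 -0.2] t 13.3
[0.0419 0.1993 0.0093] -0.2772
```

Request:
step_arm(moves=[0.01, 0.05, 0, -0.045, -1, 0.02, 0.1, 0, -0.09, -1, 0.04, 0.16, 0, -0.135, -1, 0.042, 0.2, 0, -0.18, -1, 0.042, 0.2, 0, -0.225, -1])

```text
clock: 13.8
position: [0.6171, -0.1197, 0.2395]
ee_rot: [-0.001, 0.102, 0.995, 0.001]
contact_force: [-0.8, -0.5, -0.3]
width: 0.0853
```

Request:
step_arm(moves=[0, 0, 0, -0.045, -1, 0, 0, 0, -0.052, -1, 0, 0, 0, -0.052, -1, 0, 0, 0, -0.052, -1])

```text
clock: 14.2
position: [0.6155, -0.1221, 0.2408]
ee_rot: [-0.0, 0.026, 1.0, 0.0]
contact_force: [0.6, 0.5, -0.2]
width: 0.085
```

```bash
python3 - <<'E'
from h import *
s=manip.get_state();d=get_image('wrist');P=camw(d,s)
go((.616,-.119,.083,87.7),s=s)
print('pred fin top',proj(d,P,(.616,-.119,.106)))
for dx in(-.015,.015):
  for dy in (-.007,.007): print(proj(d,P,(.616+dx,-.119+dy,.106)).round(1))
g=d['frame'].max(2)
m=(g<50).astype(np.uint8); n,l,st,c=cv2.connectedComponentsWithStats(m)
for i in range(1,n):
    if st[i,4]>80: print(st[i],c[i].round(1))
h=cv2.cvtColor(d['frame'],cv2.COLOR_BGR2HSV); gm=cv2.inRange(h,(60,80,30),(95,255,255)); ys,xs=np.nonzero(gm); print('green',xs.min(),xs.max(),ys.min(),ys.max(),len(xs))
cv2.imwrite('pics/fin.png',d['frame'])
E
```

```text
at [ 0.6155 -0.1221  0.2408] jaw 87.07 tilt 0.05 w 0.085 F [ 0.6  0.5 -0.2] t 14.2
[-0.0007  0.0063  0.3155] -0.0035
pred fin top [330.42530393 191.16316337]
[320.7 173.4]
[338.3 172.5]
[322.8 209.2]
[339.9 208.4]
[  73    0  108   72 3494] [139.   40.9]
[574 160  34  50 736] [590.4 183.2]
[215 164  20  50 714] [223.8 188.3]
[ 287  164   79   56 1182] [325.7 199.9]
[    0   257   640   143 33477] [321.7 355.3]
[458 262  38  26 422] [477.3 276.8]
[498 385  13  15 115] [504.1 392.9]
green 286 367 211 252 2244
```

```bash
python3 - <<'E'
import cv2,numpy as np
g=cv2.imread('pics/fin.png').max(2)
for r in range(150,226,5): print(r,' '.join('%3d'%v for v in g[r,310:350:2]))
E
```

```text
150 185 184 182 191 192 192 186 188 184 187 188 186 184 183 181 187 189 191 191 186
155 184 184 182 189 191 192 187 186 184 186 188 185 184 182 180 188 187 191 187 185
160 184 184 182 189 194 192 188 187 183 189 190 186 184 183 182 187 187 190 189 186
165 186 184 183 189 184  53  20  13  15  14  17  76 180 181 180 188 186 189 188 186
170 185 185 183 191 150  18  21  20  18  19  18  26 177 183 182 185 186 190 186 184
175 186 184 182 192 100  14  22  17  22  23  15  18 125 185 182 185 188 189 186 185
180 186 186 183 181  59  33  39  38  37  38  42  33  98 186 179 187 186 189 185 183
185 185 186 182 183  75  31  40  40  42  42  45  38  99 184 180 186 186 188 185 184
190 185 186 182 182  74  35  39  38  42  41  42  39 100 185 180 185 185 187 185 182
195 185 186 182 180  75  32  40  40  40  43  44  36  99 185 182 184 185 186 184 180
200 182 185 184 186  94  34  39  41  41  44  45  37  97 184 182 185 184 186 184 181
205 183 185 183 185  94  32  39  42  41  43  45  39  96 183 182 184 183 184 182 179
210 177 181 179 177 174  73  33  36  34  37  39  65 159 177 177 160 157 158 158 155
215  43  43  42  40  43  43  45  44  45  42  44  43  44  44  45  39  43  40  40  44
220  70  70  71  70  73  70  72  74  73  73  74  74  76  76  75  75  74  77  76  78
225 101 101 101 101 100 102 100 103 102 101 101 103 102 102 103 100 103 101 103 102
```

The wrist view puts the fin at about (0.618,-0.1225), directly under the TCP. I'll descend and grip.

Request:
step_arm(moves=[-0.004, 0, 0.09, -0.003, -1, -0.004, 0, 0.17, -0.003, -1, -0.004, 0, 0.25, -0.003, -1, -0.004, 0, 0.3, -0.003, -1, -0.004, 0, 0.314, -0.003, -1])

```text
clock: 14.75
position: [0.6154, -0.1216, 0.0809]
ee_rot: [-0.003, 0.02, 1.0, 0.001]
contact_force: [-0.5, 0.5, -0.1]
width: 0.0855
```

Request:
step_arm(moves=[0, 0, 0, 0, 1, 0, 0, 0, 0, 1, 0, 0, 0, 0, 1, 0, 0, 0, 0, 1, 0, 0, 0, 0, 1], force=40)

```text
clock: 15.25
position: [0.6184, -0.1223, 0.0856]
ee_rot: [0.001, 0.02, 1.0, -0.0]
contact_force: [-1.8, 2.8, 6.5]
width: 0.0132
```

Request:
step_arm(moves=[0, 0, 0, 0, 1, 0, 0, 0, 0, 1, 0, 0, 0, 0, 1])

```text
clock: 15.55
position: [0.6183, -0.1223, 0.0855]
ee_rot: [0.001, 0.02, 1.0, -0.0]
contact_force: [-0.6, -0.2, 6.0]
width: 0.0137
```

```bash
python3 - <<'E'
from h import *
s=manip.get_state(); p=s['position']
go((p[0]+.1*.041,p[1]+.1,p[2],87.7),s=s)
E
```

```text
at [ 0.6183 -0.1223  0.0855] jaw 87.73 tilt 0.11 w 0.0137 F [-0.6 -0.2  6. ] t 15.55
[-0.0003  0.2002  0.    ] 0.0002
```

Request:
step_arm(moves=[0, 0.03, 0, 0, 1, 0, 0.075, 0, 0, 1, 0, 0.12, 0, 0, 1, 0, 0.165, 0, 0, 1, 0, 0.2, 0, 0, 1])

```text
clock: 16.05
position: [0.6224, -0.0217, 0.0855]
ee_rot: [0.001, 0.02, 1.0, -0.001]
contact_force: [-0.8, -2.2, 5.8]
width: 0.0136
```

Request:
step_arm(moves=[0, 0, 0, 0, 1, 0, 0, 0, 0, 1])

```text
clock: 16.25
position: [0.6225, -0.0211, 0.0855]
ee_rot: [0.001, 0.019, 1.0, 0.0]
contact_force: [-0.5, 1.2, 6.0]
width: 0.0134
```

```bash
python3 - <<'E'
from h import *
go((.622,.016,.0855,87.7))
d=get_image('wrist'); cv2.imwrite('pics/w9.png',d['frame']); s=manip.get_state(); P=camw(d,s)
d2=get_image('top'); P2=cam(d2); p=s['position']
# head line: dark on white top
for x in (.73,.75,.77): print('pred line wrist',proj(d,P,(x,.0135,.108)).round(1))
d3=get_image('scene');P3=cam(d3)
for nm,D,Q in(('top',d2,P2),('scene',d3,P3)):
  for f in (.73,.75,.77):
    pts=[]
    ys=np.arange(-.02,.05,.001); prof=[]
    for y in ys:
        u=proj(D,Q,(f,y,.108)); prof.append(int(cv2.getRectSubPix(D['frame'].max(2),(1,1),(float(u[0]),float(u[1])))[0,0]))
    prof=np.array(prof); w=np.clip(150-prof,0,None)
    print(nm,f,ys[prof.argmin()],' '.join(map(str,prof[::2])))
E
```

```text
at [ 0.6225 -0.0211  0.0855] jaw 87.78 tilt 0.13 w 0.0134 F [-0.5  1.2  6. ] t 16.25
[0.0039 0.0741 0.    ] 0.0004
pred line wrist [414.2 513.2]
pred line wrist [412.9 543.5]
pred line wrist [411.7 571.8]
top 0.73 0.04900000000000006 137 136 136 135 133 133 134 133 132 132 131 131 130 130 129 128 128 127 126 125 126 126 125 124 123 123 122 122 120 119 119 118 118 116 109
top 0.75 0.04900000000000006 164 164 164 165 164 163 163 162 161 161 161 161 160 159 160 160 158 158 158 158 158 157 157 156 156 156 155 154 153 153 153 152 152 152 150
top 0.77 0.04900000000000006 188 187 187 187 187 187 187 186 186 186 185 185 185 184 183 183 183 183 183 183 182 182 182 181 181 181 181 181 180 179 179 178 177 176 162
scene 0.73 0.013000000000000029 175 199 208 210 209 210 210 209 209 210 210 210 209 210 209 187 136 136 185 207 210 209 210 210 209 209 210 210 210 210 209 210 209 208 204
scene 0.75 0.012000000000000028 186 204 210 210 210 209 210 210 210 210 210 210 210 209 204 174 123 154 196 208 210 206 206 204 205 204 207 206 207 205 206 206 207 207 201
scene 0.77 0.012000000000000028 195 206 209 210 209 209 210 210 210 210 210 210 210 209 197 151 120 173 203 209 206 190 161 150 148 148 148 148 148 149 148 147 156 181 191
```

The head line projects to y≈0.0177 at the handle's x, or about 0.015 after correcting for the fin's camera bias. I'll approach in small steps, watching Fy.

Request:
step_arm(moves=[0, 0.015, 0, 0, 1, 0, 0.03, 0, 0, 1, 0, 0.038, 0, 0, 1, 0, 0.038, 0, 0, 1])

```text
clock: 16.8
position: [0.6232, -0.0028, 0.0855]
ee_rot: [0.001, 0.02, 1.0, 0.0]
contact_force: [-0.0, 1.4, 5.7]
width: 0.0137
```

Request:
step_arm(moves=[0, 0.004, 0, 0, 1, 0, 0.008, 0, 0, 1, 0, 0.008, 0, 0, 1])

```text
clock: 17.1
position: [0.6234, 0.0005, 0.0856]
ee_rot: [0.001, 0.02, 1.0, -0.0]
contact_force: [-1.2, 0.3, 6.2]
width: 0.0135
```

Request:
step_arm(moves=[0, 0.003, 0, 0, 1, 0, 0.006, 0, 0, 1, 0, 0.006, 0, 0, 1])

```text
clock: 17.4
position: [0.6235, 0.0028, 0.0855]
ee_rot: [0.001, 0.02, 1.0, -0.001]
contact_force: [-0.5, -2.3, 6.2]
width: 0.0136
```

Request:
step_arm(moves=[0, 0.003, 0, 0, 1, 0, 0.006, 0, 0, 1, 0, 0.006, 0, 0, 1])

```text
clock: 17.7
position: [0.6235, 0.0049, 0.0856]
ee_rot: [0.001, 0.02, 1.0, -0.001]
contact_force: [-1.3, -5.3, 5.9]
width: 0.0137
```

Request:
step_arm(moves=[0, 0.003, 0, 0, 1, 0, 0.006, 0, 0, 1, 0, 0.006, 0, 0, 1])

```text
clock: 18.0
position: [0.6237, 0.0088, 0.0855]
ee_rot: [0.001, 0.02, 1.0, -0.001]
contact_force: [-0.7, -1.6, 6.1]
width: 0.0136
```

```bash
python3 - <<'E'
from h import *
import pickle
go((.622,.016,.0855,87.7))
D=pickle.load(open('top0.pkl','rb'));Q=cam(D);ys=np.arange(0,.03,.0005)
for f in (.72,.73,.75,.77,.78):
    prof=np.array([cv2.getRectSubPix(D['frame'].max(2),(1,1),tuple(map(float,proj(D,Q,(f,y,.108)))))[0,0] for y in ys],float)
    w=np.clip(180-prof,0,None); print(f,(w*ys).sum()/w.sum(),prof.min())
# fin top in top0 and scene0 along y at x .61
D2=pickle.load(open('scene0.pkl','rb'));Q2=cam(D2)
for nm,d,P in(('top',D,Q),('sc',D2,Q2)):
  for f in (.612,.618,.624):
    ys=np.arange(-.14,-.1,.001);print(nm,f,' '.join(str(cv2.getRectSubPix(d['frame'].max(2),(1,1),tuple(map(float,proj(d,P,(f,y,.106)))))[0,0]) for y in ys))
E
```

```text
at [0.6237 0.0088 0.0855] jaw 87.73 tilt 0.14 w 0.0136 F [-0.7 -1.6  6.1] t 18.0
[0.0039 0.0142 0.0001] 0.0002
0.72 0.014714705882352942 112.0
0.73 0.014233944954128441 122.0
0.75 0.013503883495145632 111.0
0.77 0.02063293650793651 112.0
0.78 0.018771956087824355 109.0
top 0.612 177 177 178 178 178 177 178 179 178 175 169 144 119 92 64 46 38 30 31 31 31 31 30 30 29 27 25 41 59 87 123 153 162 172 175 177 178 179 180 181 181
top 0.618 176 176 177 178 178 177 177 177 176 174 170 145 120 93 66 48 39 32 32 32 32 32 31 30 29 36 43 69 102 128 147 163 169 174 176 177 177 178 179 179 180
top 0.624 176 176 177 178 177 176 176 177 176 174 171 143 116 89 62 42 36 30 31 32 33 33 34 36 39 63 87 113 139 158 165 172 173 175 176 177 178 178 179 179 178
sc 0.612 146 146 145 145 145 145 145 145 145 143 139 133 120 103 84 72 63 56 55 54 54 54 53 53 52 51 52 53 54 69 83 97 113 129 138 142 145 149 153 159 164
sc 0.618 146 146 145 145 144 144 145 145 145 144 142 131 117 100 84 69 59 56 53 52 53 53 53 52 51 50 48 46 46 46 47 49 50 58 70 80 100 122 143 153 163
sc 0.624 145 145 145 146 146 146 146 145 143 139 129 117 101 85 71 61 58 56 55 54 53 52 52 51 50 49 47 46 46 46 45 46 46 46 46 46 46 50 62 73 96
```

Fy peaked near y=0.005 and eased by 0.009, so the notch is near 0.0155–0.017. I'll creep on.

Request:
step_arm(moves=[0, 0.003, 0, 0, 1, 0, 0.006, 0, 0, 1, 0, 0.006, 0, 0, 1])

```text
clock: 18.3
position: [0.6239, 0.0132, 0.0855]
ee_rot: [0.001, 0.02, 1.0, 0.0]
contact_force: [-0.9, 1.9, 7.1]
width: 0.0134
```

Request:
step_arm(moves=[0, 0.002, 0, 0, 1, 0, 0.004, 0, 0, 1, 0, 0.004, 0, 0, 1])

```text
clock: 18.6
position: [0.624, 0.0159, 0.0856]
ee_rot: [0.001, 0.02, 1.0, 0.001]
contact_force: [-0.2, 4.5, 6.2]
width: 0.0135
```

Request:
step_arm(moves=[0, 0.002, 0, 0, 1, 0, 0.003, 0, 0, 1, 0, 0.003, 0, 0, 1])

```text
clock: 18.9
position: [0.624, 0.0166, 0.0855]
ee_rot: [0.001, 0.02, 1.0, 0.0]
contact_force: [-1.0, 1.4, 5.8]
width: 0.0135
```

Request:
step_arm(moves=[0, 0, 0, 0, 1, 0, 0, 0, 0, 1])

```text
clock: 19.1
position: [0.624, 0.0166, 0.0855]
ee_rot: [0.001, 0.02, 1.0, 0.0]
contact_force: [-0.2, 1.9, 5.7]
width: 0.0134
```

```bash
python3 - <<'E'
from h import *
F=[]
for i in range(6):
    get_image('wrist'); F.append(manip.get_state()['contact_force'])
print(np.mean(F,0),np.std(F,0)); go((.624,.016,.0855,87.7))
E
```

```text
[-0.28679317  1.51167791  6.02790053] [0.61551183 0.58652707 0.31776565]
at [0.624  0.0166 0.0855] jaw 87.73 tilt 0.13 w 0.0135 F [-0.2  1.9  6. ] t 19.4
[-0.     -0.0011  0.0001] 0.0002
```

Request:
step_arm(moves=[0, 0.001, 0, 0, 1, 0, 0.0015, 0, 0, 1, 0, 0.0015, 0, 0, 1, 0, 0.0015, 0, 0, 1])

```text
clock: 19.8
position: [0.624, 0.0168, 0.0855]
ee_rot: [0.001, 0.02, 1.0, -0.0]
contact_force: [-0.4, -0.8, 5.3]
width: 0.0139
```

```bash
cat > f.py <<'E'
from h import *
F=[]
for i in range(6):
    get_image('wrist'); F.append(manip.get_state()['contact_force'])
print(np.mean(F,0),np.std(F,0)/2.4); go((.624,.016,.0855,87.7))
E
python3 f.py
```

```text
[-0.47375238 -0.3942469   6.09251081] [0.11371297 0.13098004 0.16565742]
at [0.624  0.0168 0.0856] jaw 87.73 tilt 0.13 w 0.0135 F [-0.6 -0.1  5.8] t 20.1
[ 0.     -0.0016  0.0001] 0.0002
```

Request:
step_arm(moves=[0, 0.001, 0, 0, 1, 0, 0.002, 0, 0, 1, 0, 0.002, 0, 0, 1, 0, 0.002, 0, 0, 1])

```text
clock: 20.5
position: [0.6241, 0.0173, 0.0855]
ee_rot: [0.001, 0.02, 1.0, -0.0]
contact_force: [-0.1, -2.0, 6.0]
width: 0.0139
```

```bash
python3 f.py
```

```text
[-0.94834885 -1.70201256  6.02890402] [0.13340061 0.28351424 0.1538993 ]
at [0.6241 0.0174 0.0856] jaw 87.74 tilt 0.14 w 0.0138 F [-0.8 -2.1  6.4] t 20.8
[ 0.0001 -0.0027  0.0002] 0.0002
```

The force changes sign around y≈0.017 within the 1.5 N friction band, so the ball is seated and centred to well under 1 mm. Hand in.

```bash
python3 - <<'E'
from h import *
s=manip.get_state(); print(s['clock'],s['width'],s['position']); 
d=get_image('scene'); r=cv2.imread('pics/rel.png'); sc=cv2.resize(d['frame'][95:165,205:275],(400,400),interpolation=cv2.INTER_CUBIC)
print('scanner change',np.abs(sc[60:390,100:340].astype(int)-r[60:390,100:340]).mean())
print(job.sign_off())
E
```

```text
20.8 0.013762872317403863 [0.62408827 0.01736837 0.08559704]
scanner change 1.7210900673400673
the job is handed in; nothing more can be done
None
```

I finished the job and handed it in at about 21 s, well under the 72 s limit; `sign_off` reports no verdict.

- **Scan:** I leaned the scanner in the grip by pushing its nose against the pad's rim. I then held it over the label for about 2 s. The lean came out at 20–25° in the images, against the label's 30°, so the axis was within about 10° of square. The computed focus was within about 14 mm of the label's centre.
- **Return:** I rolled the scanner upright on its middle-sized pad and released it. A picture afterwards showed it upright and near the pad's centre. A comparison just before hand-in showed no visible change there.
- **Carriage:** I gripped the fin at 40 N and slid it until the ball snapped in. Resistance peaked at about 5 N, then the carriage pulled forward into the notch. The side force changed sign between y = 0.0166 and 0.0174 m, where the arm now holds (fingers 13.8 mm apart). I take that as within about 1 mm of centre.

**Disagreements:** The camera estimates of the notch were 0.0155 and 0.0171 m, up to 2 mm short of the held position; I trusted the force. The two edge-based readings of the scanner's lean at the label also differed, about 20° from one and 25–28° from the other. I took no final picture of the other bench items; the gripper's planned path kept clear of them.

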